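# Strike brass blanks in a bench lever press

### The job

Lay every brass blank flat in the die nest of its own outline on the lever press (round in round, square in square). With all of them seated, pull the sprung lever all the way down, hold it down for a moment, and ease it slowly back up to its stop without letting it fly. Then take the struck blanks out and lay them flat, side by side and not stacked, well on the white soldering board, leaving the jar, the bench block and the hammer alone.

Things in the scene. Friction and masses are not known exactly. Their poses are not given: they have to be found in the camera images.
- disc_1: Round blank, 60 mm across. Brass, 10 mm thick, about 0.24 kg, lying flat on the bench at the start, away from the press; may be absent. Origin: centre of its underside; z up. 
- disc_2: Round blank, 60 mm across, same as disc_1. Brass, 10 mm thick, about 0.24 kg, lying flat on the bench at the start, away from the press; may be absent. Origin: centre of its underside; z up. 
- square_1: Square blank, 54 x 54 mm, sides along its x and y. Brass, 10 mm thick, about 0.24 kg, lying flat on the bench at the start, away from the press; may be absent. Origin: centre of its underside; z up. 
- nest_round_a (a point): Round die nest nearest the robot, on the fixed press base (15 mm thick; spans -60 to +185 mm in y of this point). Raised rim 64 mm inside, 5 mm thick, 6 mm high, with 33 mm wide finger gaps at its +y and -y sides. A disc may go in either round nest. Point: centre of its flat floor, 15 mm above the bench; axes are the press axes, z up.
- nest_square (a point): Square die nest in the middle of the row, 76 mm from each round nest along x. 58 x 58 mm inside, sides along x and y, rim 5 mm thick and 6 mm high with 34 mm finger gaps in the middle of its +y and -y sides. Point: centre of its flat floor, 15 mm above the bench; axes are the press axes, z up.
- nest_round_b (a point): Round die nest farthest from the robot, same as nest_round_a, 152 mm from it along x. Point: centre of its flat floor, 15 mm above the bench; axes are the press axes, z up.
- lever (a joint): Lever angle; a frame 256 mm wide hinged along x at lever_hinge. 0 = up at its stop, leaning 10 degrees back over the hinge, away from the nests; 1.75 rad = fully down, level, punches 1.5 mm above seated blanks. A damped spring returns it to 0: about 2 N at the bar when up, about 10 N when down. An unseated blank keeps it from going fully down.
- lever_bar (a point): Middle of the black round grip bar, 20 mm thick, 232 mm long, along press x, 240 mm from the hinge, free for 55 mm around. Up: 280 mm over the bench, above the hinge. Going down it swings in an arc over the nests to the -y side, ending 100 mm beyond them, 50 mm high. A vertical gripper closing along press y can hold it all the way; it turns in the grip. Axes turn with the lever.
- lever_hinge (a point): Middle of the lever's hinge axis, 140 mm to the +y side of the square nest, 45 mm above the bench; fixed, with the press axes. The lever turns about its x axis.
- board: White ceramic soldering board, fixed, 270 x 150 mm (x, y), 20 mm thick, flat top without rim. Origin: centre of its underside, on the bench.
- flux_jar: Bystander: jar with a cap, 64 mm across, 65 mm high, standing on the bench. Origin: centre of its underside.
- bench_block: Bystander: round dark steel bench block, 70 mm across, 45 mm high. Origin: centre of its underside.
- hammer: Bystander: hammer about 240 mm long lying on the bench beyond the press, along its own x.
Things that resemble listed ones, but are neither listed nor needed, are in the scene too. Leave any purple or turquoise look-alike of the square_1 alone. Leave any red look-alike of the disc_2 alone.

How it is judged:
By the outcome, as a careful person would: the job done as asked, in the order asked, and still so for the second after the job is handed in, with the robot touching nothing.
Of disc_1, disc_2, square_1 only 2 to 3 are there at a start; the rules pass over those that are not, and their reading is None.
At some moment in a run one of disc_1, disc_2, square_1 may be knocked a few centimetres aside while the robot is not near it.
It also fails if it takes over 210 s, if anything falls off the work surface, if the arm or the gripper's body presses on something with over 40 N, if the wrist force passes 120 N, or if a joint passes its speed limit or range.

### The arm

A 7-joint arm with a two-finger parallel gripper is mounted at the origin on the work surface. World frame = base frame: x ahead of the robot, y to its left, z up, the work surface at z = 0. Lengths are in m, angles in rad, forces in N, time in s.
With the tool pointing down it reaches from about 0.425 to 1.025 m from the base axis. Payload 3.6 kg.
Tool frame: the origin (TCP) lies midway between the tips of the shut fingers; the grasp point (between the pads) lies 19 mm behind it; z points along the fingers, y is the line along which they close (so a half turn about z gives the same grasp; the last joint's range is limited). The gripper opens to 85 mm and grips with 20 to 120 N. Pads are 22 mm wide; open, the fingers measure 114 mm over their backs; the gripper's body (76 mm by 85 mm) begins 54 mm behind the grasp point. The pads swing forward as they close: fully open they stand 13 mm farther back than shut.
Start: joints at [1.25, 0.591, 0.048, 1.609, -0.033, 0.943, -0.034], TCP at [0.164, -0.706, 0.231] pointing down, gripper open.
Joint ranges: [-2.69, 2.69], [-0.47, 2.24], [-1.27, 1.36], [0.19, 2.51], [-1.53, 4.68], [0.08, 2.07], [-3.09, 3.09]. Speed limits (rad/s): [2.57, 2.57, 3.14, 3.14, 3.14, 3.14, 3.14].

### API

Orientations are given as a 3x3 rotation matrix whose columns are the frame's x, y, z axes.
In Python, from rig import manip, vision, boxes_of gives the robot as it stands. Calls block until the motion is done:
- manip.movep(position, orientation): joint-space move of the TCP to a pose.
- manip.move_l(position, orientation=None, v=0.15): straight line of the TCP; orientation=None keeps the orientation; v is the mean speed in m/s.
- manip.move_j(angles): joint-space move.
- manip.open_gripper() and manip.grasp(): open the fingers fully, or close them until they stop; the grip force is fixed at half the most.
- manip.hold(seconds).
- manip.ik(position, orientation): joint angles nearest the present ones, or None.
- vision.capture(name): name is "scene" or "top" or "wrist"; returns a dict with "image" (384x512x3 uint8, blue, green, red), "fx", "fy", "cx", "cy" (pixels), "cam_to_world" (4x4, takes a point from camera to world coordinates); the wrist camera has in their place "T_tool_cam" (4x4, takes a point from camera to tool coordinates, whose origin is the TCP and whose axes are the flange's). Camera axes: x right, y up, looking along -z (the intrinsics and any distortion apply to the point x, -y, -z); pixel columns grow to the right and rows downward; lengths in m; the calibration is good to about 2 mm. A picture is of the moment at which its call begins: read the wrist's pose just before it. There is no depth.
A pose or a line that the arm cannot do raises manip.PlanningError and nothing moves.
- manip.job_done(): hands the job in; it is judged then, once.
Trained networks look in the newest picture that a camera, given by its name, has taken for a name from the list of things; names that differ only in an ending like _2 or _b are one class to them, and where a whole thing is asked for, a point or a joint stands for the part that bears it (a point fixed in the world has none). Each returns a list of dicts, best first, with "score" (0 to 1); they miss things now and then, are a little off and sometimes report something else, mostly with a low value. They report only what shows in the picture. A call takes as long as a camera call. They do not tell look-alikes from the thing itself.
- boxes_of(target, camera): "box" ([left, top, width, height] in pixels, round what is visible of it).
Readings, each from a call of its own:
- manip.read_t(): time.
- manip.read_joints(): joint angles.
- manip.read_joint_velocities(): joint speeds.
- manip.read_effort(): joint torques, N m.
- manip.read_tcp_pos(): TCP position.
- manip.read_tool_rot(): TCP orientation.
- manip.read_wrist_force(): force on the tool from outside, world axes, zero at the start.
- manip.read_moment(): the same for the moment, N m.
- manip.read_finger_gap(): finger opening in m.
- manip.read_grip_force(): force on a finger pad.
Only numpy, scipy, OpenCV 4.12 (cv2) and the standard library are available. Lean on these libraries where they do the work, as an engineer would, in place of code of your own. Each camera call takes 0.05 s, during which the arm holds its last target. There are 200 camera calls.

## Working session

There is one attempt and no reset: what is moved stays moved. The work goes in short steps, each a Python script; the robot and the scene stay as the last script left them, time stands still between calls to the robot, and variables do not carry over. Pictures are saved under pics/ and viewed, at most 14 in all, crops included, and the job is handed in when it is done.

```bash
ls; mkdir -p pics
python3 - <<'E'
from rig import manip, vision, boxes_of
import cv2,numpy as np
for c in ("scene","top"):
    d=vision.capture(c); cv2.imwrite(f"pics/{c}0.png",d["image"]); print(c,d["fx"],d["fy"],d["cx"],d["cy"],[k for k in d]); print(np.round(d["cam_to_world"],4).tolist())
    for t in ["disc_1","square_1","lever_bar","lever","board","flux_jar","bench_block","hammer","nest_square"]:
        try: print(t,[(np.round(b["box"]).astype(int).tolist(),round(b["score"],2)) for b in boxes_of(t,c)])
        except Exception as e: print(t,repr(e))
print(manip.read_t())
E
```

```text
pics
scene 401.53842404610447 401.53842404610447 255.0850899915812 195.88340778245035 ['image', 'fx', 'fy', 'cx', 'cy', 'cam_to_world']
[[-0.664, -0.5416, 0.5155, 1.1689], [0.7475, -0.4958, 0.442, 0.46], [0.0162, 0.6789, 0.7341, 1.0554], [0.0, 0.0, 0.0, 1.0]]
disc_1 [([239, 160, 13, 15], 0.65), ([230, 181, 11, 13], 0.55), ([195, 195, 18, 12], 0.49)]
square_1 [([206, 149, 15, 11], 0.7), ([190, 169, 18, 14], 0.65), ([147, 175, 23, 15], 0.58), ([194, 192, 18, 13], 0.44)]
lever_bar [([264, 180, 83, 92], 0.79)]
lever [([262, 179, 85, 96], 0.64), ([322, 245, 88, 90], 0.6)]
board [([319, 247, 92, 86], 0.59)]
flux_jar [([301, 317, 24, 30], 0.64)]
bench_block [([155, 204, 23, 24], 0.91)]
hammer [([184, 258, 71, 67], 0.75), ([227, 180, 17, 15], 0.41)]
nest_square [([216, 180, 129, 110], 0.73)]
top 408.9268579317133 408.9268579317133 253.83730473533498 193.21073034935122 ['image', 'fx', 'fy', 'cx', 'cy', 'cam_to_world']
[[0.0085, 0.9749, -0.2226, 0.3232], [-1.0, 0.0087, -0.0001, -0.0946], [0.0018, 0.2226, 0.9749, 1.3186], [0.0, 0.0, 0.0, 1.0]]
disc_1 [([299, 240, 17, 18], 0.81), ([312, 274, 18, 21], 0.74)]
square_1 [([355, 257, 18, 21], 0.71), ([341, 218, 18, 23], 0.57), ([307, 202, 18, 14], 0.41), ([162, 150, 104, 114], 0.4)]
lever_bar [([156, 146, 54, 103], 0.65)]
lever [([159, 146, 47, 104], 0.97)]
board [([93, 193, 63, 87], 0.71)]
flux_jar [([131, 153, 21, 26], 0.64), ([197, 126, 71, 31], 0.21)]
bench_block [([314, 157, 25, 23], 0.87)]
hammer [([198, 132, 73, 25], 0.91)]
nest_square [([163, 148, 103, 116], 0.92), ([340, 217, 20, 24], 0.68)]
1.0
```

Run:
```python
import cv2
a=cv2.imread("pics/top0.png")[110:310,80:390]; cv2.imwrite("pics/top0c.png",cv2.resize(a,(775,500),interpolation=cv2.INTER_CUBIC))
a=cv2.imread("pics/scene0.png")[120:370,120:430]; cv2.imwrite("pics/scene0c.png",cv2.resize(a,(744,600),interpolation=cv2.INTER_CUBIC))
```

```text
(no output)
```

View pics/top0c.png

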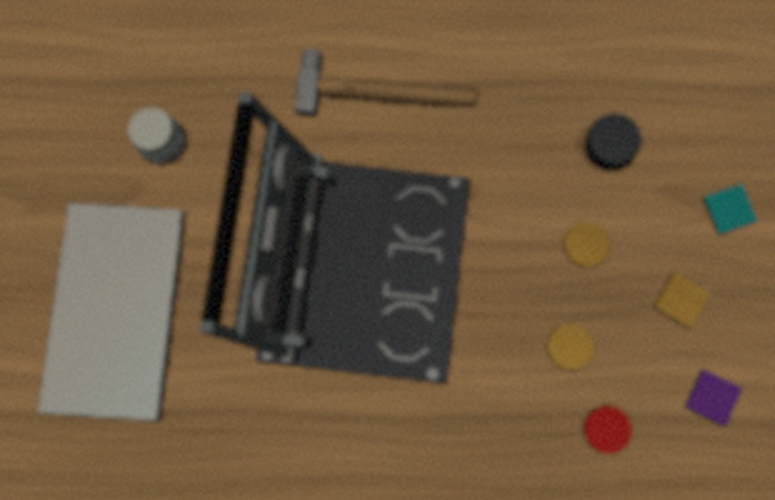

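View pics/scene0c.png

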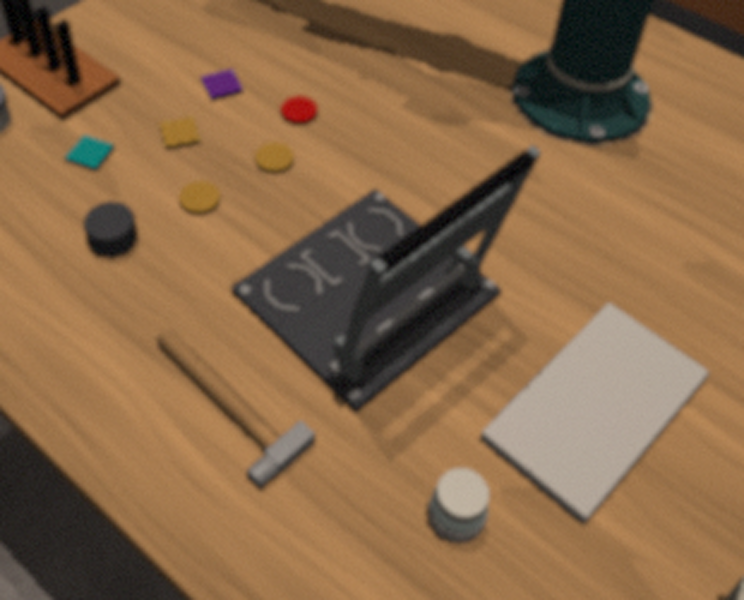

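Candidates (top-view crop pixels): the discs are brass-coloured at (587,245) and (571,347), with a red look-alike at (608,429). The square is brass at (683,300), with a turquoise look-alike at (730,208) and a purple one at (714,397). I choose the three brass ones, so all three blanks are present. The press has its hinge on the left (+y) and the board lies beyond it at (110,312).

```bash
cat > h.py <<'E'
from rig import manip, vision, boxes_of
import cv2, numpy as np
def Rz(yaw): # tool down, tool y (closing axis) at angle yaw+90deg in world; tool x at yaw
    c,s=np.cos(yaw),np.sin(yaw); x=np.array([c,s,0]); z=np.array([0,0,-1.]); return np.column_stack([x,np.cross(z,x),z])
def snap(name,save=None):
    p,R=np.array(manip.read_tcp_pos()),np.array(manip.read_tool_rot()); d=vision.capture(name)
    if "T_tool_cam" in d:
        T=np.eye(4);T[:3,:3]=R;T[:3,3]=p; d["cam_to_world"]=T@np.array(d["T_tool_cam"])
    d["cam_to_world"]=np.array(d["cam_to_world"])
    if save: cv2.imwrite("pics/"+save,d["image"])
    return d
def w(d,uv,z):
    uv=np.atleast_2d(np.asarray(uv,float)); M=d["cam_to_world"]
    r=np.column_stack([(uv[:,0]-d["cx"])/d["fx"],-(uv[:,1]-d["cy"])/d["fy"],-np.ones(len(uv))])@M[:3,:3].T
    return M[:3,3]+r*((z-M[2,3])/r[:,2])[:,None]
def px(d,P):
    M=d["cam_to_world"]; c=(np.atleast_2d(P)-M[:3,3])@M[:3,:3]
    return np.column_stack([d["cx"]+d["fx"]*c[:,0]/-c[:,2],d["cy"]+d["fy"]*c[:,1]/c[:,2]])
def brass(d,z,amin=40):
    """contours of brass-coloured areas -> list of (world centre, kind, yaw, area mm2) with top face at z"""
    hsv=cv2.cvtColor(cv2.GaussianBlur(d["image"],(3,3),0),cv2.COLOR_BGR2HSV)
    m=cv2.inRange(hsv,(16,150,70),(32,255,255)); m=cv2.morphologyEx(m,cv2.MORPH_OPEN,np.ones((3,3)))
    out=[]
    for c in cv2.findContours(m,cv2.RETR_EXTERNAL,cv2.CHAIN_APPROX_NONE)[0]:
        if cv2.contourArea(c)<amin: continue
        q=(w(d,c[:,0,:],z)[:,:2]*1e4).astype(np.float32)   # 0.1 mm units
        (cx,cy),(a,b),ang=cv2.minAreaRect(q); A=cv2.contourArea(q); mo=cv2.moments(q)
        r=cv2.minEnclosingCircle(q)[1]
        out.append(dict(c=np.array([mo["m10"],mo["m01"]])/mo["m00"]/1e4,rc=np.array([cx,cy])/1e4,ab=(a/10,b/10),ang=ang,round=A/(np.pi*r*r),A=A/100,px=c[:,0].mean(0)))
    return out
E
python3 - <<'E'
from h import *
d=snap("top")
hsv=cv2.cvtColor(d["image"],cv2.COLOR_BGR2HSV)
f=2.5
for n,(x,y) in dict(d1=(587,245),d2=(571,347),sq=(683,300),wood=(520,450),wood2=(650,50),na=(404,355),nb=(421,190),b1=(68,204),b2=(184,210),b3=(158,419),b4=(39,412),jar=(155,140),block=(612,145),red=(608,429),pur=(714,397),tur=(730,208),p1=(468,179),p2=(445,381),bar1=(246,99),bar2=(209,327),ham=(309,80),hamend=(475,97)).items():
    u,v=80+x/f,110+y/f; print(n,hsv[int(v),int(u)],w(d,(u,v),0.02 if n[0] in "npb" else .01)[0].round(3), w(d,(u,v),.281)[0].round(3) if n[:3]=="bar" else "")
for b in brass(d,.01): print(b)
E
```

```text
d1 [ 19 169 134] [ 0.574 -0.293  0.01 ] 
d2 [ 19 173 143] [ 0.442 -0.27   0.01 ] 
sq [ 20 172 132] [ 0.503 -0.415  0.01 ] 
wood [ 17 124 121] [ 0.314 -0.203  0.01 ] 
wood2 [ 15 125 124] [ 0.845 -0.386  0.01 ] 
na [30  6 89] [ 0.429 -0.057  0.02 ] 
nb [23 13 76] [ 0.644 -0.076  0.02 ] 
b1 [ 16  70 116] [0.621 0.383 0.02 ] 
b2 [ 15  95 110] [0.614 0.232 0.02 ] 
b3 [17 59 78] [0.347 0.247 0.02 ] 
b4 [ 16  69 130] [0.355 0.396 0.02 ] 
jar [ 24  24 146] [0.712 0.279 0.01 ] 
block [45 11 48] [ 0.707 -0.328  0.02 ] 
red [179 215 134] [ 0.34  -0.314  0.01 ] 
pur [141 157  94] [ 0.38  -0.446  0.02 ] 
tur [ 88 194 101] [ 0.625 -0.482  0.01 ] 
p1 [ 17 116  90] [ 0.659 -0.138  0.02 ] 
p2 [13 97 84] [ 0.397 -0.109  0.02 ] 
bar1 [69 20 89] [0.767 0.159 0.02 ] [0.678 0.108 0.281]
bar2 [72 15 87] [0.462 0.19  0.02 ] [0.434 0.133 0.281]
ham [ 18  12 108] [0.798 0.077 0.01 ] 
hamend [ 16 123 104] [ 0.776 -0.147  0.01 ] 
{'c': array([0.35037119, 0.65931511]), 'rc': array([0.35358601, 0.66185088]), 'ab': (129.6348388671875, 19.91441650390625), 'ang': 28.71326446533203, 'round': 0.1487532211174498, 'A': 1963.420411861539, 'px': array([ 12.3375, 274.5   ])}
{'c': array([ 0.44381971, -0.26803975]), 'rc': array([ 0.44300771, -0.26844573]), 'ab': (53.873583984375, 57.62154541015625), 'ang': 0.493637353181839, 'round': 0.8884963313117804, 'A': 2449.0758408021925, 'px': array([307.82352941, 248.25490196])}
{'c': array([ 0.50397831, -0.413166  ]), 'rc': array([ 0.50392388, -0.41298091]), 'ab': (53.80001220703125, 54.949822998046876), 'ang': 59.71994400024414, 'round': 0.7261530142107205, 'A': 2592.9504450851678, 'px': array([352.48076923, 229.90384615])}
{'c': array([ 0.57614403, -0.29230613]), 'rc': array([ 0.5761583, -0.2924105]), 'ab': (54.89198608398438, 56.86100463867187), 'ang': 44.85704040527344, 'round': 0.9103560936610886, 'A': 2483.976473091841, 'px': array([314.47916667, 207.5       ])}
```

Run:
```python
from h import *
print(np.round(manip.read_tool_rot(),3).tolist())
d=vision.capture("wrist"); print(np.round(d["T_tool_cam"],4).tolist(),d["fx"],d["cx"],d["cy"])
for yaw in (-.1,-.1+np.pi):
  for n,p in dict(na=(.455,-.07,.03),nb=(.61,-.085,.03),high=(.53,-.07,.35),barup=(.55,.12,.265),bard=(.52,-.175,.03),b1=(.4,.31,.03),b2=(.57,.31,.03),d1=(.444,-.268,0),d2=(.576,-.292,0),s=(.504,-.413,0),bh=(.48,.31,.4)).items():
    q=manip.ik(p,Rz(yaw)); print(round(yaw,1),n,None if q is None else np.round(q,2))
```

```text
[[0.974, 0.226, -0.0], [0.226, -0.974, -0.0], [-0.0, 0.0, -1.0]]
[[0.0001, 0.9602, 0.2795, 0.0707], [1.0, 0.0002, -0.001, -0.0006], [-0.001, 0.2795, -0.9602, -0.1424], [0.0, 0.0, 0.0, 1.0]] 316.712035135377 255.72280616234477 193.1369955690236
-0.1 na [ 0.01  0.64  0.06  2.32 -0.2   0.19 -1.41]
-0.1 nb [ 0.    0.73  0.09  1.97 -0.14  0.44 -1.47]
-0.1 high [ 0.25  0.23 -0.25  1.89  0.07  1.02 -1.7 ]
-0.1 barup [-0.02  0.37 -0.36  1.93  0.17  0.87 -2.13]
-0.1 bard [ 0.2   0.69  0.06  2.12 -0.11  0.33 -1.32]
-0.1 b1 [-0.7   0.66 -0.07  2.21  0.17  0.27 -2.58]
-0.1 b2 [-0.69  0.77  0.18  1.9  -0.26  0.5  -2.  ]
-0.1 d1 [ 0.42  0.73  0.06  2.19 -0.17  0.22 -1.05]
-0.1 d2 [ 0.34  0.8   0.09  1.91 -0.16  0.44 -1.13]
-0.1 s [ 0.56  0.81  0.08  1.89 -0.13  0.45 -0.93]
-0.1 bh [ 0.17  0.43 -1.15  1.73  0.41  1.25 -2.74]
3.0 na [ 0.28  0.65 -0.3   2.31  0.73  0.27  0.79]
3.0 nb [ 0.48  0.81 -0.61  1.95  0.78  0.63  0.82]
3.0 high [ 0.74  0.32 -0.88  1.88  0.28  1.07  1.22]
3.0 barup [ 0.46  0.55 -1.07  1.92  0.56  1.02  0.61]
3.0 bard [ 0.58  0.73 -0.47  2.11  0.73  0.47  1.01]
3.0 b1 [-0.21  0.79 -0.76  2.19  1.06  0.59 -0.3 ]
3.0 b2 [-0.06  0.9  -0.78  1.87  0.9   0.77  0.12]
3.0 d1 [ 0.69  0.74 -0.32  2.18  0.74  0.32  1.21]
3.0 d2 [ 0.74  0.86 -0.51  1.89  0.72  0.59  1.23]
3.0 s [ 0.95  0.86 -0.5   1.87  0.7   0.59  1.47]
3.0 bh [ 0.16  0.42 -1.13  1.73  0.4   1.25  0.41]
```

Run:
```python
from h import *
R=Rz(-.1)
manip.movep((.54,-.34,.25),R); d=snap("wrist","w1.png")
for z in (.01,):
  for b in brass(d,z): print({k:np.round(v,3) for k,v in b.items()})
manip.move_l((.56,-.09,.2),R,v=.2); d=snap("wrist","w2.png"); print(manip.read_t(), manip.read_wrist_force(), manip.read_tcp_pos())
im=np.hstack([cv2.imread("pics/w1.png"),cv2.imread("pics/w2.png")]); cv2.imwrite("pics/w12.png",cv2.resize(im,(800,300)))
cv2.imwrite("pics/w2b.png",cv2.resize(d["image"],(800,600),interpolation=cv2.INTER_CUBIC))
```

```text
{'c': array([ 0.508, -0.4  ]), 'rc': array([ 0.51, -0.4 ]), 'ab': array([19.492, 39.531]), 'ang': np.float64(80.925), 'round': np.float64(0.207), 'A': np.float64(264.694), 'px': array([304.224, 181.138])}
{'c': array([ 0.528, -0.417]), 'rc': array([ 0.529, -0.417]), 'ab': array([20.152, 10.095]), 'ang': np.float64(75.919), 'round': np.float64(0.284), 'A': np.float64(101.917), 'px': array([317.717, 163.391])}
4.525 [ 0.41408401 -0.40066448 -0.75542295] [ 0.56000833 -0.09168692  0.20024806]
```

View pics/w1.png

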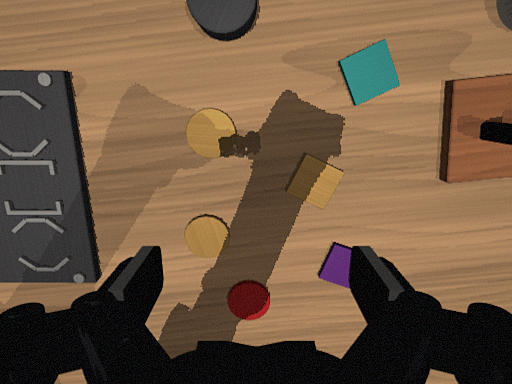

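View pics/w2b.png

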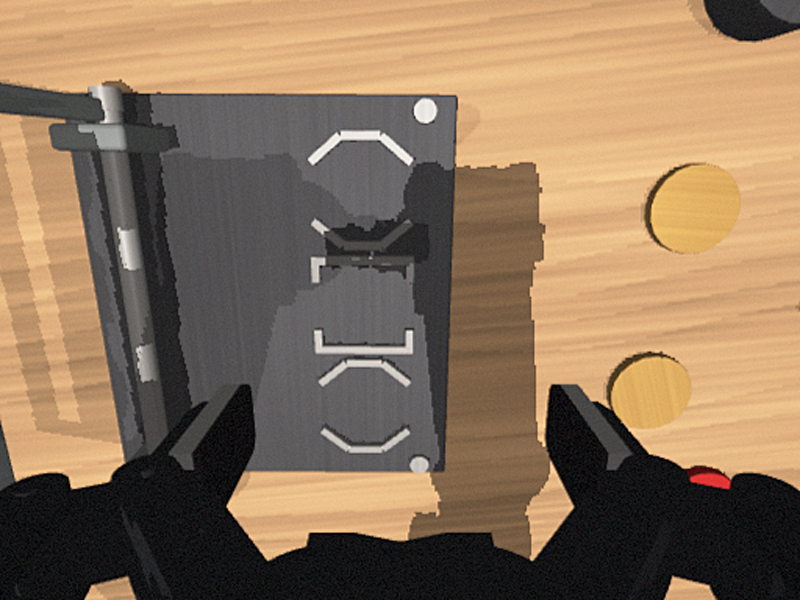

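The first picture shows the brass discs at about (211,133) and (207,236) and the brass square at (315,180), with turquoise, purple and red look-alikes next to them. That confirms the choice. The second shows the three nests in a column at about (365,400), (363,305) and (361,190). I'll fit a rim model to get the press pose.

```bash
cat >> h.py <<'E'
from scipy.optimize import minimize
def rimpts():
    P=[]
    for cx in (-.076,.076):
        for a in np.radians(np.arange(0,360,2)):
            for r in (.033,.0345,.036):
                x,y=r*np.cos(a),r*np.sin(a)
                if abs(x)>.0175: P.append((cx+x,y))
    for s in (1,-1):
        for t in np.linspace(-.033,.033,40):
            for r in (.030,.0315,.033):
                P.append((s*r,t))
                if abs(t)>.018: P.append((t,s*r))
    return np.array(P)
def ls(P,p):
    c,s=np.cos(p[2]),np.sin(p[2]); return np.column_stack([p[0]+c*P[:,0]-s*P[:,1],p[1]+s*P[:,0]+c*P[:,1]])
def fitpress(d,p0):
    P=rimpts(); g=cv2.cvtColor(d["image"],cv2.COLOR_BGR2GRAY).astype(np.float32)
    m=np.clip(g-cv2.medianBlur(d["image"],25).mean(2),0,50); m=cv2.GaussianBlur(m,(0,0),1.2)
    def f(p):
        q=ls(P,p); uv=px(d,np.column_stack([q,np.full(len(q),.021)])).astype(np.float32)
        return -cv2.remap(m,uv[:,0].copy(),uv[:,1].copy(),cv2.INTER_LINEAR).mean()
    best=min((minimize(f,np.array(p0)+[dx,dy,da],method="Nelder-Mead",options=dict(initial_simplex=np.array(p0)+np.array([dx,dy,da])+np.array([[0,0,0],[.006,0,0],[0,.006,0],[0,0,.04]]))) for dx in(-.01,0,.01) for dy in (-.01,0,.01) for da in (0,)),key=lambda r:r.fun)
    return best.x,best.fun
E
python3 - <<'E'
from h import *
R=Rz(-.1)
d=snap("wrist")
s=512/800
uv=np.array([(312,259),(414,258),(315,354),(414,354),(361,131),(365,452)])*s
q=w(d,uv,.021)[:,:2]; print(q.round(4))
c0=q[:4].mean(0); dd=q[4]-q[5]; p0=[*c0,np.arctan2(dd[1],dd[0])]; print("init",np.round(p0,4),np.linalg.norm(dd))
p,f=fitpress(d,p0); print(np.round(p,4),f)
P=rimpts(); im=d["image"].copy(); qq=ls(P,p)
for u,v in px(d,np.column_stack([qq,np.full(len(qq),.021)])): im[int(round(v)),int(round(u))]=(0,0,255)
cv2.imwrite("pics/fit.png",cv2.resize(im[70:310,180:300],(400,800*1)) [:600] if 0 else cv2.resize(im[70:310,150:310],(400,600)))
E
```

```text
[[ 0.5724 -0.0348]
 [ 0.5662 -0.1019]
 [ 0.5055 -0.0267]
 [ 0.4984 -0.0955]
 [ 0.6485 -0.0769]
 [ 0.4244 -0.0519]]
init [ 0.5356 -0.0647 -0.111 ] 0.22548770489493689
[ 0.5368 -0.064  -0.1066] -34.49859754969977
```

View pics/fit.png

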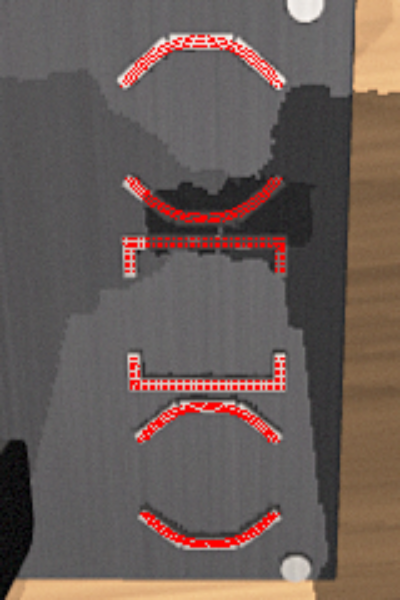

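The overlay matches all the rims, so the press pose is (0.537, -0.064, yaw -0.107). Next I check the brass colours, then take close looks at the blanks.

Run:
```python
from h import *
im=cv2.imread("pics/w1.png"); hsv=cv2.cvtColor(im,cv2.COLOR_BGR2HSV)
lab=cv2.cvtColor(im,cv2.COLOR_BGR2LAB)
for n,(u,v) in dict(lit=(205,128),lit2=(205,235),litsq=(327,188),shsq=(303,176),shd=(240,147),wood=(270,30),wood2=(420,300),woodsh=(270,180),woodsh2=(120,180)).items():
    print(n,hsv[v-2:v+3,u-2:u+3].reshape(-1,3).mean(0).round(),lab[v-2:v+3,u-2:u+3].reshape(-1,3).mean(0).round(), hsv[v-2:v+3,u-2:u+3].reshape(-1,3).std(0).round(1))
manip.move_l((.47,-.27,.2),Rz(-.1),v=.3); d=snap("wrist","w3.png")
```

```text
lit [ 18. 148. 172.] [147. 137. 165.] [0.6 2.7 2.6]
lit2 [ 18. 149. 173.] [147. 137. 166.] [0.5 2.9 3.8]
litsq [ 18. 148. 183.] [155. 138. 167.] [0.5 2.5 3.1]
shsq [ 18. 151.  96.] [ 84. 134. 152.] [0.7 9.  2.7]
shd [ 14. 118.  61.] [ 52. 132. 139.] [ 2.  11.2  3.8]
wood [ 15. 115. 159.] [138. 137. 153.] [0.7 2.9 1.9]
wood2 [72. 92. 14.] [  9. 128. 128.] [54.3 75.5  8. ]
woodsh [ 14. 114.  83.] [ 73. 134. 142.] [1.8 7.  2.7]
woodsh2 [ 15. 115. 134.] [117. 136. 149.] [0.8 3.4 4.3]
```

View pics/w3.png

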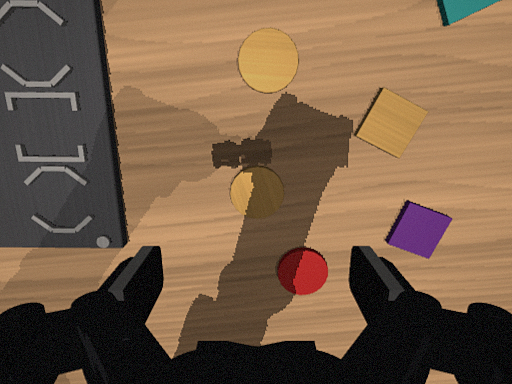

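The picture shows the discs at (268,60) and (257,192), partly in shadow, and the square at (391,122). Brass separates from wood by hue and saturation, so I use that. I'll measure each nest and each blank from the same relative view, directly below the camera, so calibration bias cancels out.

```bash
cat >> h.py <<'E'
import json
def mask(d):
    h=cv2.cvtColor(cv2.bilateralFilter(d["image"],7,40,4),cv2.COLOR_BGR2HSV).astype(np.float32)
    h=cv2.GaussianBlur(h,(0,0),1.0)
    m=((h[...,1]>131)&(h[...,0]>15.8)&(h[...,0]<26)&(h[...,2]>55)).astype(np.uint8)*255
    return cv2.morphologyEx(cv2.morphologyEx(m,cv2.MORPH_OPEN,np.ones((5,5))),cv2.MORPH_CLOSE,np.ones((9,9)))
def blanks(d,z):
    out=[]
    for c in cv2.findContours(mask(d),cv2.RETR_EXTERNAL,cv2.CHAIN_APPROX_NONE)[0]:
        if cv2.contourArea(c)<300: continue
        q=(w(d,c[:,0,:],z)[:,:2]*1e4).astype(np.float32); q=cv2.convexHull(q)
        A=cv2.contourArea(q)/100; r=cv2.minEnclosingCircle(q)[1]/10
        (cx,cy),(a,b),ang=cv2.minAreaRect(q); mo=cv2.moments(q)
        out.append(dict(c=np.array([mo["m10"],mo["m01"]])/mo["m00"]/1e4,rc=np.array([cx,cy])/1e4,ab=np.array([a,b])/10,ang=ang,A=A,fill=A/np.pi/r/r,px=c[:,0].mean(0)))
    return out
def off(yaw,dx,dy=0): return np.array([np.cos(yaw)*dx-np.sin(yaw)*dy,np.sin(yaw)*dx+np.cos(yaw)*dy])
E
python3 - <<'E'
from h import *
yaw=-.1066; R=Rz(yaw); p0=[.5368,-.064,yaw]; 
B={"d2":(.444,-.268),"d1":(.576,-.292),"sq":(.504,-.413)}
def go(c,z): manip.move_l((*(np.array(c)+off(yaw,-.07)),z),R,v=.25)
for n,c in B.items():
    go(c,.2); d=snap("wrist")
    for b in blanks(d,.01): print(n,{k:np.round(v,4) for k,v in b.items()})
F={}
for n,x in (("a",-.076),("s",0),("b",.076)):
    c=np.array(p0[:2])+off(yaw,x); go(c,.211); d=snap("wrist"); p,f=fitpress(d,p0); print(n,p.round(4),f); F[n]=p.tolist()
json.dump(F,open("press.json","w")); print(manip.read_t())
E
```

```text
d2 {'c': array([ 0.4445, -0.2671]), 'rc': array([ 0.4444, -0.2671]), 'ab': array([57.82  , 57.2352]), 'ang': np.float64(84.0518), 'A': np.float64(2662.4225), 'fill': np.float64(0.9605), 'px': array([256.6108, 101.3054])}
d2 {'c': array([ 0.4998, -0.41  ]), 'rc': array([ 0.5056, -0.4103]), 'ab': array([57.0195, 58.1517]), 'ang': np.float64(58.4218), 'A': np.float64(2582.0268), 'fill': np.float64(0.5678), 'px': array([401.835,  23.034])}
d1 {'c': array([ 0.4463, -0.2674]), 'rc': array([ 0.4459, -0.2675]), 'ab': array([58.5243, 60.0475]), 'ang': np.float64(83.9263), 'A': np.float64(2814.3357), 'fill': np.float64(0.9427), 'px': array([246.9384, 221.589 ])}
d1 {'c': array([ 0.5065, -0.4107]), 'rc': array([ 0.5066, -0.4107]), 'ab': array([57.1308, 53.638 ]), 'ang': np.float64(57.8177), 'A': np.float64(3007.1305), 'fill': np.float64(0.6992), 'px': array([375.2938, 154.9435])}
d1 {'c': array([ 0.5776, -0.2912]), 'rc': array([ 0.5772, -0.2911]), 'ab': array([57.4548, 57.6401]), 'ang': np.float64(83.9268), 'A': np.float64(2660.6612), 'fill': np.float64(0.9671), 'px': array([255.506 ,  97.5595])}
sq {'c': array([ 0.4455, -0.2691]), 'rc': array([ 0.4455, -0.2692]), 'ab': array([58.743 , 61.7682]), 'ang': np.float64(33.8021), 'A': np.float64(2885.581), 'fill': np.float64(0.9413), 'px': array([130.1529, 172.242 ])}
sq {'c': array([ 0.5051, -0.4125]), 'rc': array([ 0.505 , -0.4125]), 'ab': array([53.8547, 53.4746]), 'ang': np.float64(58.1796), 'A': np.float64(2818.0661), 'fill': np.float64(0.6991), 'px': array([257.016 ,  99.7112])}
sq {'c': array([ 0.5773, -0.2927]), 'rc': array([ 0.5765, -0.2926]), 'ab': array([61.6205, 59.3416]), 'ang': np.float64(37.3149), 'A': np.float64(2933.1898), 'fill': np.float64(0.9181), 'px': array([124.4822,  34.4061])}
a [ 0.5366 -0.0638 -0.104 ] -21.536231672804146
s [ 0.5363 -0.0639 -0.1052] -32.595673475465176
b [ 0.5367 -0.064  -0.1067] -38.76035934383642
10.1667
```

```bash
cat >> h.py <<'E'
PR=np.array([.5367,-.064,-.106]); YAW=PR[2]
def find(kind,c,yaw=YAW):
    """look at a blank near c from the standard pose, return centre, tool yaw"""
    for _ in range(2):
        manip.move_l((*(np.array(c)+off(yaw,-.07)),.2),Rz(yaw),v=.25)
        d=snap("wrist"); L=blanks(d,.01)
        L=[b for b in L if (b["fill"]>.85)==(kind=="d") and b["A"]>2000]
        if not L: return None
        b=min(L,key=lambda b:np.linalg.norm(b["c"]-c)); 
        if np.linalg.norm(b["c"]-c)<.012: break
        c=b["c"]
    t=yaw
    if kind=="s":
        t=np.radians(b["ang"]); t=yaw+(t-yaw+np.pi/4)%(np.pi/2)-np.pi/4
    print("found",kind,b["c"].round(4),b["ab"].round(1),round(t,3)); return b["c"],t
def F(): return np.round(manip.read_wrist_force(),1)
E
python3 - <<'E'
from h import *
c,t=find("d",(.5776,-.2912)); R=Rz(t)
manip.open_gripper(); print(F())
manip.move_l((*c,.1),R,v=.2); manip.move_l((*c,.02),R,v=.1); manip.move_l((*c,-.002),R,v=.04); print(F(),manip.read_tcp_pos())
manip.grasp(); print(manip.read_finger_gap(),manip.read_grip_force(),F(),manip.read_tcp_pos())
p=np.array(manip.read_tcp_pos())
manip.open_gripper(); manip.move_l((*c,.1),R,v=.15)
c2,_=find("d",c); print("tool-frame bias", off(-YAW,*(c2-p[:2])), manip.read_t())
E
```

```text
found d [ 0.5777 -0.2912] [57.7 57.1] -0.106
[-1.   0.4 -0.6]
[-0.6 -1.   0.1] [ 0.57764827 -0.29114864 -0.00217205]
0.05712749974869771 62.64570951461792 [-1.3  0.9  6.2] [ 0.57796564 -0.29132762 -0.00099382]
found d [ 0.5777 -0.2913] [57.6 57.9] -0.106
tool-frame bias [-2.87850683e-04 -2.83625864e-05] 16.1833
```

The bias is negligible. The tips brushed the bench slightly, so I'll grip 1.5 mm higher. Now I pick and place the first disc into nest b.

```bash
cat >> h.py <<'E'
def pick(c,t,floor=0.):
    R=Rz(t); manip.open_gripper(); manip.move_l((*c,floor+.09),R,v=.25); manip.move_l((*c,floor+.015),R,v=.12); manip.move_l((*c,floor+.0005),R,v=.04)
    manip.grasp(); g=manip.read_finger_gap(); print("grip gap",round(g,4),F()); manip.move_l((*c,floor+.10),R,v=.15)
    print("after lift gap",round(manip.read_finger_gap(),4),F()); return g>.045
def place(c,t,floor):
    R=Rz(t); manip.move_l((*c,floor+.1),R,v=.2); manip.move_l((*c,floor+.02),R,v=.12); manip.move_l((*c,floor+.002),R,v=.03); print("down",F(),np.round(manip.read_tcp_pos(),4))
    manip.open_gripper(); print("open",F()); manip.move_l((*c,floor+.1),R,v=.15)
def nest(x): return PR[:2]+off(YAW,x)
E
python3 - <<'E'
from h import *
c,t=find("d",(.5777,-.2913))
assert pick(c,t)
place(nest(.076),YAW,.015)
n=nest(.076); manip.move_l((*(n+off(YAW,-.07)),.215),Rz(YAW),v=.25); d=snap("wrist")
for z in (.025,.031):
  for b in blanks(d,z): print({k:np.round(v,4) for k,v in b.items()})
print(n, manip.read_t()); cv2.imwrite("pics/p1.png",cv2.resize(d["image"][20:230,130:390],(780,630))[:600])
E
```

```text
found d [ 0.5778 -0.2913] [57.5 56.8] -0.106
grip gap 0.0567 [-1.6  0.6  5.9]
after lift gap 0.0566 [-0.4 -0.3 -3.5]
down [-0.2  0.3 -2.8] [ 0.6123 -0.0721  0.0169]
open [-0.3 -0.5 -0. ]
{'c': array([ 0.4542, -0.2561]), 'rc': array([ 0.4542, -0.2561]), 'ab': array([60.2213, 55.2077]), 'ang': np.float64(42.1276), 'A': np.float64(2649.5147), 'fill': np.float64(0.9152), 'px': array([433.2014, 228.2806])}
{'c': array([ 0.6142, -0.0766]), 'rc': array([ 0.6151, -0.0787]), 'ab': array([55.9495, 40.9602]), 'ang': np.float64(25.3758), 'A': np.float64(1896.1252), 'fill': np.float64(0.7638), 'px': array([261.8757,  97.565 ])}
{'c': array([ 0.4571, -0.2527]), 'rc': array([ 0.4571, -0.2528]), 'ab': array([59.1315, 54.2086]), 'ang': np.float64(42.1276), 'A': np.float64(2554.4935), 'fill': np.float64(0.9152), 'px': array([433.2014, 228.2806])}
{'c': array([ 0.6141, -0.0765]), 'rc': array([ 0.6151, -0.0786]), 'ab': array([54.9371, 40.219 ]), 'ang': np.float64(25.3757), 'A': np.float64(1828.1233), 'fill': np.float64(0.7638), 'px': array([261.8757,  97.565 ])}
[ 0.61227343 -0.07204092] 24.6083
```

View pics/p1.png

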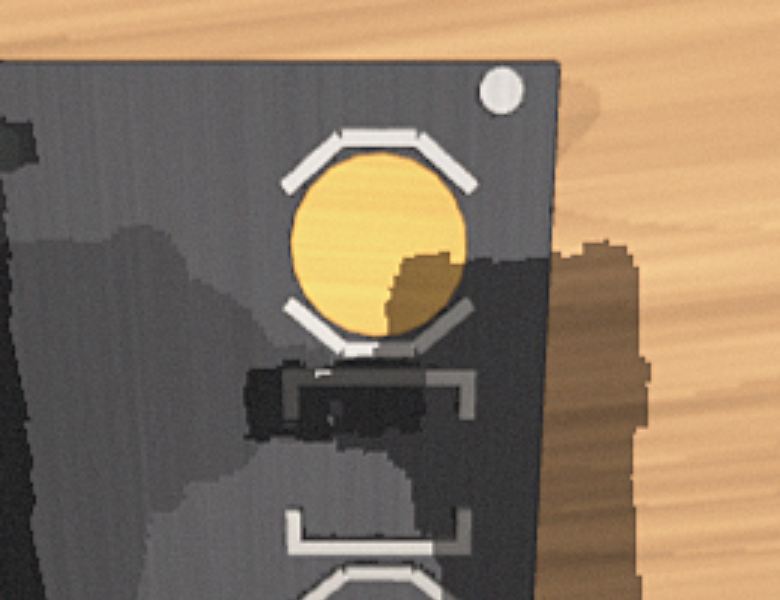

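The disc sits centred inside nest b at about (378,245), with rim clearance all round. Next I place the other disc and the square.

Run:
```python
from h import *
r=find("d",(.4445,-.2671)); c,t=r
assert pick(c,t)
place(nest(-.076),YAW,.015)
manip.move_l((*nest(-.076),.2),Rz(YAW),v=.25)
c,t=find("s",(.5051,-.4125))
assert pick(c,t)
place(nest(0),YAW,.015)
n=nest(.0); manip.move_l((*(n+off(YAW,-.07)),.215),Rz(YAW),v=.25); d=snap("wrist")
print(manip.read_t()); cv2.imwrite("pics/p2.png",cv2.resize(d["image"][0:260,100:400],(690,598)))
```

```text
found d [ 0.4445 -0.2672] [58.6 57.1] -0.106
grip gap 0.0567 [-1.1  0.5  8.5]
after lift gap 0.0563 [ 0.9  0.1 -2.2]
down [-0.  -0.6 -2.3] [ 0.4611 -0.056   0.0169]
open [-0.4 -0.3  0.5]
found s [ 0.5052 -0.4124] [53.8 53.7] -0.557
grip gap 0.0516 [-0.9  0.4  4.8]
after lift gap 0.0513 [-0.2  0.3 -1.5]
down [-0.7 -0.4 -2.3] [ 0.5367 -0.064   0.0169]
open [ 0.2  0.6 -0.8]
44.125
```

View pics/p2.png

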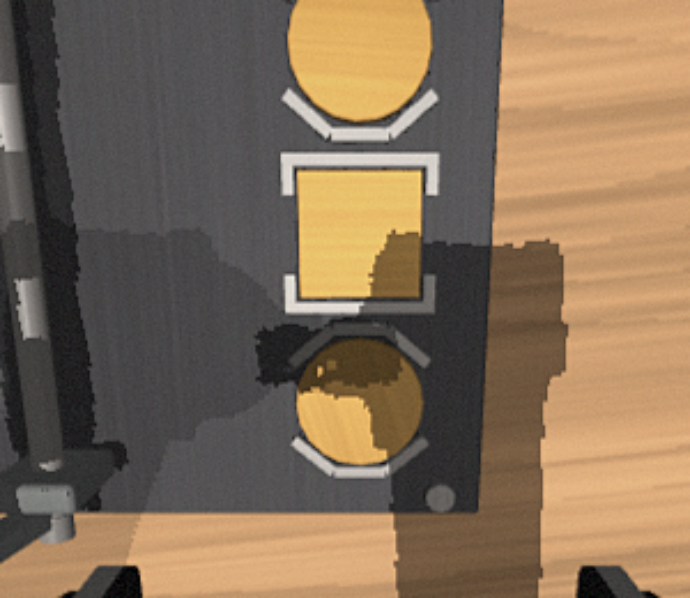

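All three blanks sit inside their rims: disc b at (360,45), the square at (360,233) and disc a at (360,400). Next I locate the lever bar from above.

Run:
```python
from h import *
R=Rz(YAW)
def loc(x,y): return PR[:2]+off(YAW,x,y)
p=np.array(manip.read_tcp_pos())
manip.move_l((*p[:2],.42),R,v=.25)
manip.move_l((*loc(-.07,.185),.42),R,v=.25)
d=snap("wrist","bar.png"); g=cv2.GaussianBlur(cv2.cvtColor(d["image"],cv2.COLOR_BGR2GRAY),(3,3),0)
ys=np.arange(.13,.24,.001)
for x in (-.08,-.04,0,.04,.08):
    q=np.array([[*loc(x,y),.2805] for y in ys]); uv=px(d,q).astype(np.float32)
    pr=cv2.remap(g,uv[:,0].copy(),uv[:,1].copy(),cv2.INTER_LINEAR).ravel(); print(x,pr[::3].tolist())
    dk=ys[pr<50]; print("dark",dk.min(),dk.max(),len(dk)) if len(dk) else None
print(F(),manip.read_t())
```

```text
-0.08 [77, 76, 130, 141, 139, 138, 138, 139, 140, 141, 139, 52, 52, 126, 125, 63, 25, 7, 14, 10, 24, 15, 36, 144, 142, 145, 146, 151, 152, 152, 127, 128, 128, 125, 127, 128, 129]
dark 0.17700000000000005 0.19600000000000006 20
-0.04 [35, 35, 38, 34, 33, 36, 35, 35, 35, 57, 57, 57, 48, 62, 43, 45, 14, 9, 9, 10, 8, 11, 23, 115, 110, 129, 127, 119, 106, 106, 110, 133, 133, 132, 118, 110, 109]
dark 0.13 0.19600000000000006 54
0 [35, 37, 34, 34, 38, 35, 34, 35, 40, 78, 166, 161, 110, 127, 115, 62, 18, 15, 18, 23, 20, 14, 33, 117, 116, 139, 145, 133, 126, 127, 127, 152, 151, 149, 144, 126, 119]
dark 0.13 0.19600000000000006 45
0.04 [71, 68, 71, 70, 70, 70, 71, 71, 70, 72, 85, 86, 52, 117, 121, 61, 18, 14, 17, 22, 21, 16, 28, 119, 117, 139, 138, 123, 117, 116, 121, 137, 136, 136, 136, 136, 134]
dark 0.17700000000000005 0.19600000000000006 20
0.08 [0, 0, 0, 0, 0, 0, 0, 0, 0, 0, 0, 0, 0, 0, 0, 0, 0, 0, 0, 0, 0, 0, 0, 0, 0, 0, 0, 0, 0, 0, 0, 0, 0, 0, 0, 0, 0]
dark 0.13 0.2390000000000001 110
[-0.3 -0.4  0.5] 46.0333
```

View pics/bar.png

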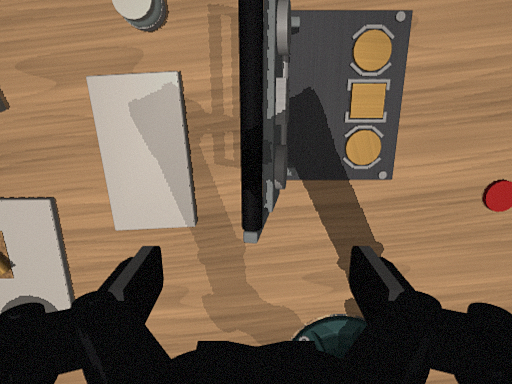

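The bar runs vertically at x≈250 px. In press coordinates its centre is y=0.1865 at z≈0.280, which agrees with the 50 mm end height. The blanks are still seated. Now I grip the bar and pull it through the arc.

```bash
cat >> h.py <<'E'
A0=np.radians(11.3)
def loc(x,y): return PR[:2]+off(YAW,x,y)
def bar(th,dz=-.017): return np.array([*loc(0,.140+.24*np.sin(A0-th)),.045+.24*np.cos(A0-th)+dz])
E
python3 - <<'E'
from h import *
R=Rz(YAW); b=bar(0)
ok=[manip.ik(bar(t),R) is not None for t in np.linspace(-.01,1.77,10)]; print(ok)
manip.open_gripper(); manip.move_l((b[0],b[1],.42),R,v=.2); manip.move_l((b[0],b[1],.32),R,v=.15); manip.move_l(b,R,v=.05); print(F())
manip.grasp(); print("gap",manip.read_finger_gap(),F(),np.round(manip.read_tcp_pos()-b,4))
for t in np.linspace(0,.3,6)[1:]: manip.move_l(bar(t),R,v=.06); print(round(t,2),F(),np.round(manip.read_finger_gap(),4),np.round(manip.read_tcp_pos()-bar(t),4))
print(manip.read_t())
E
```

```text
[True, True, True, True, True, True, True, True, True, True]
[ 0.5  0.6 -0.5]
gap 0.018137864396228588 [-1.5 -0.2  2.5] [ 0.     -0.      0.0003]
0.06 [-0.9  4.4  2. ] 0.0182 [0.0002 0.0011 0.0004]
0.12 [-0.6  5.5  4.2] 0.0184 [0.0003 0.0021 0.0008]
0.18 [-3.2  5.7  9.1] 0.0178 [0.0003 0.0018 0.0016]
0.24 [-2.4  6.8  7.4] 0.0181 [0.0003 0.0021 0.0013]
0.3 [-2.8  4.4  7.9] 0.018 [0.0001 0.0006 0.0012]
51.4333
```

Run:
```python
from h import *
R=Rz(YAW)
for i,t in enumerate(np.arange(.37,1.752,.069)):
    manip.move_l(bar(t),R,v=.06); f=F()
    if i%4==0 or t>1.6: print(round(t,3),f,round(manip.read_finger_gap(),4),np.round(manip.read_tcp_pos()-bar(t),4))
    if np.linalg.norm(f)>45: break
for t in (1.75,1.76,1.77,1.78,1.79):
    manip.move_l(bar(t),R,v=.03); f=F(); p=np.array(manip.read_tcp_pos()); print(round(t,3),f,np.round(p-bar(t),4),p.round(4))
    if f[2]>32: break
manip.hold(1.5); print(F()); d=snap("scene"); print(manip.read_t())
cv2.imwrite("pics/down.png",cv2.resize(d["image"][150:310,180:380],(750,600)))
```

```text
0.37 [-1.8  4.9  7.7] 0.018 [0.0002 0.0011 0.0008]
0.646 [0.3 6.4 2.1] 0.0181 [ 0.0001  0.0005 -0.0002]
0.922 [1.8 7.8 1.7] 0.0177 [ 0.0002  0.0019 -0.0005]
1.198 [0.9 6.6 3.9] 0.0178 [ 0.0002  0.0017 -0.0001]
1.474 [0.7 6.6 7.8] 0.0178 [0.0002 0.0016 0.0003]
1.612 [ 1.1  5.1 10.1] 0.018 [0.0002 0.0011 0.0005]
1.681 [-0.4  4.4 11.6] 0.0181 [0.0001 0.0006 0.0005]
1.75 [-0.1  4.  11.6] 0.0179 [0.0001 0.0001 0.0006]
1.75 [-0.1  4.5 10.8] [0.0001 0.0001 0.0008] [ 0.5262 -0.1633  0.0331]
1.76 [-0.2  4.1 11.7] [0.0001 0.0001 0.0009] [ 0.5262 -0.1634  0.0308]
1.77 [-0.2  4.7 13.3] [0.    0.    0.001] [ 0.5262 -0.1634  0.0285]
1.78 [-0.4  2.9 13.5] [ 0.     -0.0001  0.0011] [ 0.5261 -0.1635  0.0262]
1.79 [ 0.8  4.  10.7] [ 0.     -0.0003  0.0006] [ 0.5262 -0.1637  0.0234]
[0.8 4.2 9.7]
63.1667
```

View pics/down.png

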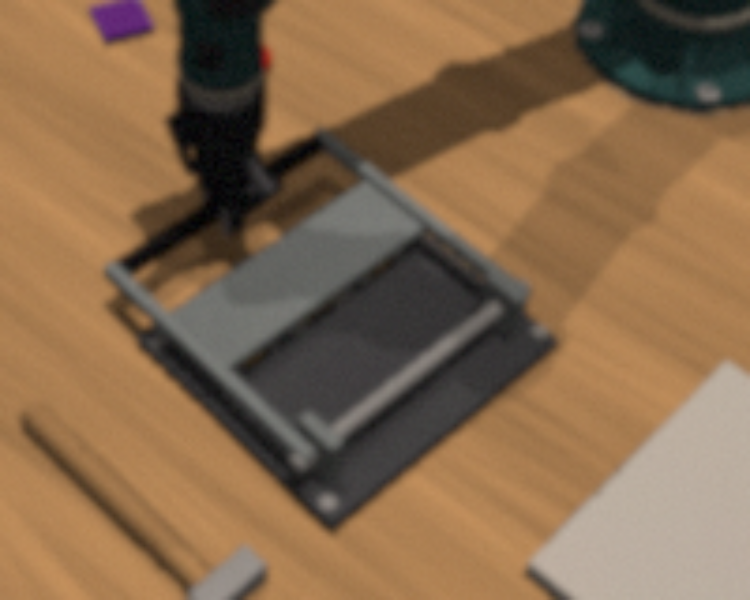

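The lever looks level in the picture, but the force shows only the spring (about 11 N) and no stop yet. I keep going down in small steps until the stop is felt.

Run:
```python
from h import *
R=Rz(YAW); p=np.array(manip.read_tcp_pos()); b=bar(1.79)
for k in range(1,8):
    q=b+[0,0,-.0015*k]; manip.move_l(q,R,v=.02); f=F(); print(k,f,np.round(manip.read_tcp_pos(),4),round(manip.read_finger_gap(),4))
    if f[2]>30: break
manip.hold(1.0); print(F(),manip.read_t())
```

```text
1 [-0.7  3.7 14.4] [ 0.5261 -0.1637  0.0224] 0.0177
2 [-1.4  4.4 21.2] [ 0.5262 -0.1637  0.0216] 0.018
3 [-0.5  3.6 26.4] [ 0.5262 -0.1637  0.0209] 0.0184
4 [-6.7  6.  39.9] [ 0.5262 -0.1636  0.0207] 0.0177
[-4.9  5.6 39.3] 65.1667
```

The stop is reached: position stalls while the force climbs to 40 N, and I held it. Now I ease it back up slowly.

Run:
```python
from h import *
R=Rz(YAW); p=np.array(manip.read_tcp_pos())
dz0=-.017-.0108
T=np.arange(1.74,-.001,-.058)
for i,t in enumerate(T):
    manip.move_l(bar(t,dz0),R,v=.045); f=F()
    if i%3==0 or np.linalg.norm(f)>25: print(round(t,3),f,np.round(manip.read_tcp_pos()-bar(t,dz0),4),round(manip.read_finger_gap(),4))
    if np.linalg.norm(f)>45: print("STOP"); break
d=snap("scene"); cv2.imwrite("pics/up.png",d["image"]); print(manip.read_t())
```

```text
1.74 [0.3 3.2 8. ] [ 0.     -0.0003  0.0011] 0.0178
1.566 [0.2 1.8 5. ] [-0.     -0.0004  0.0001] 0.0183
1.392 [1.2 2.6 5.9] [0.0002 0.0009 0.0011] 0.0182
1.218 [1.5 4.8 3.3] [0.0001 0.0009 0.0005] 0.018
1.044 [1.5 2.4 1.8] [-0.0001 -0.0002  0.0002] 0.0178
0.87 [-0.5 -2.9  5.4] [-0.0001 -0.0013  0.0006] 0.0179
0.696 [-1.8 -3.8 11.5] [-0.0002 -0.0011  0.0014] 0.0183
0.522 [-0.5  2.   7.1] [0.0004 0.0028 0.0008] 0.0179
0.348 [-0.5 -0.3 10.5] [0.0003 0.0013 0.0013] 0.0183
0.174 [ 3.4 -1.6 -0.3] [ 0.     -0.0009 -0.0002] 0.0176
-0.0 [ 4.4 -2.8  4.8] [0.0002 0.     0.0003] 0.0178
79.275
```

Run:
```python
from h import *
R=Rz(YAW); p=bar(0,-.0278)
for k in range(1,7):
    q=p.copy(); q[:2]=loc(0,.1865+.001*k+.0005); manip.move_l(q,R,v=.02); f=F(); a=np.array(manip.read_tcp_pos()); print(k,f,off(-YAW,*(a[:2]-PR[:2])).round(4))
    if f[1]<-12: break
manip.hold(.5); manip.open_gripper(); manip.hold(.3); print(F(),manip.read_finger_gap())
a=np.array(manip.read_tcp_pos()); manip.move_l((a[0],a[1],.42),R,v=.12)
manip.move_l((*loc(-.07,.185),.42),R,v=.2); d=snap("wrist"); g=cv2.GaussianBlur(cv2.cvtColor(d["image"],cv2.COLOR_BGR2GRAY),(3,3),0)
ys=np.arange(.13,.24,.001)
for x in (-.08,.04):
    uv=px(d,np.array([[*loc(x,y),.2805] for y in ys])).astype(np.float32); pr=cv2.remap(g,uv[:,0].copy(),uv[:,1].copy(),cv2.INTER_LINEAR).ravel(); dk=ys[pr<50]; print("dark",dk.min(),dk.max(),len(dk))
print(manip.read_t())
for z,tag in ((.025,"press"),):
  for b in blanks(d,z): print(b["c"].round(4),b["A"].round(),b["fill"].round(2),b["px"].round())
# board corners
h=cv2.cvtColor(d["image"],cv2.COLOR_BGR2HSV)
cv2.imwrite("pics/up2.png",d["image"])
```

```text
1 [ 4.2 -4.   5.6] [0.0002 0.1873]
2 [ 3.1 -5.   6.3] [0.0002 0.1874]
3 [ 3.1 -5.9  5.6] [1.000e-04 1.876e-01]
4 [ 2.9 -7.   5.9] [0.0002 0.1877]
5 [ 2.3 -9.4  7.1] [1.000e-04 1.879e-01]
6 [  2.4 -10.9   6.5] [1.00e-04 1.88e-01]
[-0.2 -0.3  0.8] 0.08546129371535618
dark 0.17700000000000005 0.19600000000000006 20
dark 0.17700000000000005 0.19600000000000006 20
84.325Traceback (most recent call last):
  File "<stdin>", line 14, in <module>
AttributeError: 'float' object has no attribute 'round'
```

The lever is back on its stop: the bar is at y=0.1865, the same as at the start. Now I get the board pose from its corners and check the blanks.

Run:
```python
from h import *
d=snap("wrist","up2.png")
for b in blanks(d,.025): print(b["c"].round(4),round(b["A"]),round(b["fill"],2),b["px"].round())
h=cv2.cvtColor(cv2.GaussianBlur(d["image"],(5,5),0),cv2.COLOR_BGR2HSV)
q=w(d,np.array([(88,76),(181,72),(196,226),(114,230)]),.02)[:,:2]; print(q.round(3),[round(np.linalg.norm(q[i]-q[(i+1)%4]),3) for i in range(4)])
m=((h[...,1]<60)&(h[...,2]>70)).astype(np.uint8); m=cv2.morphologyEx(m,cv2.MORPH_OPEN,np.ones((7,7)))
for c in cv2.findContours(m,cv2.RETR_EXTERNAL,cv2.CHAIN_APPROX_NONE)[0]:
    if cv2.contourArea(c)>5000: print(cv2.minAreaRect((w(d,c[:,0,:],.02)[:,:2]*1e3).astype(np.float32)),c[:,0].mean(0))
```

```text
[ 0.462 -0.055] 2397 0.94 [364. 148.]
[ 0.5365 -0.0627] 2567 0.67 [368. 102.]
[ 0.6127 -0.0682] 2424 0.96 [372.  51.]
[[0.625 0.384]
 [0.615 0.235]
 [0.35  0.252]
 [0.358 0.404]] [np.float64(0.15), np.float64(0.266), np.float64(0.152), np.float64(0.267)]
((319.91815185546875, 584.1384887695312), (149.08062744140625, 234.24517822265625), 83.91516876220703) [ 31.3434903  257.33518006]
((486.6755065917969, 317.1280212402344), (150.67236328125, 267.4436340332031), 86.66875457763672) [145.42917548 149.25792812]
```

Run:
```python
from h import *
BC=np.array([.4867,.317]); BY=-.058
for x in (.076,0,-.076):
    n=nest(x); s=BC+off(BY,x*82/76)
    print([manip.ik((*s,z),Rz(BY)) is not None for z in (.022,.12,.4)])
    a=np.array(manip.read_tcp_pos())
    manip.move_l((a[0],a[1],.4),v=.3) if a[2]<.39 else None
    manip.move_l((*n,.4),Rz(YAW),v=.3); manip.move_l((*n,.11),Rz(YAW),v=.25)
    d=None
    if not pick(n,YAW,.0165): print("MISS"); break
    manip.move_l((*n,.4),Rz(YAW),v=.25)
    manip.move_l((*s,.4),Rz(BY),v=.3); 
    place(s,BY,.02); print(manip.read_t(), np.round(s,3))
a=np.array(manip.read_tcp_pos()); manip.move_l((a[0]-.0,a[1],.4),v=.3)
```

```text
[True, True, True]
grip gap 0.056 [-2.2  0.2  7. ]
after lift gap 0.0556 [-0.5  0.7 -3.5]
down [-2.9 -1.6  8.3] [0.5684 0.3122 0.0233]
open [ 0.2 -0.4  0.1]
96.6583 [0.569 0.312]
[True, True, True]
grip gap 0.0512 [-1.1  0.4  5.6]
after lift gap 0.0515 [ 0.8  0.  -3.2]
down [-1.5 -0.6  7.3] [0.4865 0.3169 0.0228]
open [ 0.4 -0.3 -0.1]
110.5417 [0.487 0.317]
[True, True, True]
grip gap 0.056 [-1.9 -0.6 10.9]
after lift gap 0.0558 [ 1.  -0.4 -2.6]
down [-2.  -1.5 13.7] [0.4048 0.3217 0.0231]
open [-0.5  0.4  0.2]
124.3417 [0.405 0.322]
```

Run:
```python
from h import *
manip.move_l((.45,.3,.4),Rz(-.058),v=.3); d=snap("wrist","end.png"); print(manip.read_t())
for b in blanks(d,.03): print(b["c"].round(4),round(b["A"]),round(b["fill"],2),b["px"].round())
```

```text
125.7917
[0.3548 0.6492] 3091 0.23 [ 52. 213.]
[0.4061 0.3214] 2358 0.95 [242. 174.]
[0.487  0.3169] 2332 0.64 [242. 123.]
[0.5684 0.3119] 2357 0.96 [241.  68.]
```

View pics/end.png

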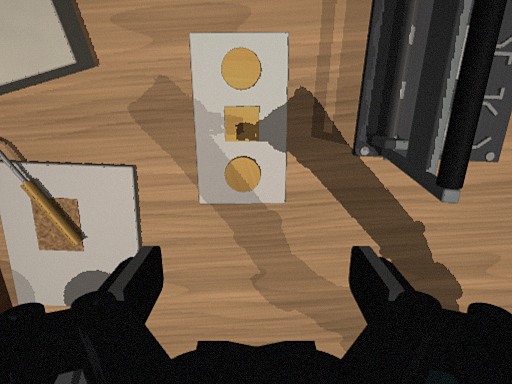

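All three blanks lie flat and apart on the board, at (241,68), (242,123) and (242,174). The nests are empty, the lever is up, and the gripper is clear.

```bash
python3 -c "
from rig import manip
print(manip.job_done())"
```

```text
the job is handed in; nothing more can be done
None
```

I seated all three brass blanks, struck them with one full, held lever stroke, eased the lever back to its stop, laid the blanks flat and apart on the white board, and handed the job in at about 126 s of the 210 s limit.

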